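# Set the running clearance of a bench turntable's drum brake

### The job

Adjust the brake of the bench turntable: first pull the black-handled brake lever towards the front until it catches in its last notch and let go of it, so that the shoes centre, then press the red button to release it and let the lever spring right back. Then turn the black thumbscrew clockwise until it seats, back it off a quarter turn, and finish while still gripping the thumbscrew there, so that a colleague can tighten the lock nut under it. Leave the tools and other things on the bench where they lie.

Things in the scene. Friction and masses are not known exactly. Their poses are not given: they have to be found in the camera images.
- turntable: Grey bench turntable, screwed down. Origin: on the bench; -x is the front with the controls, +y its left, z up. Bed plate spans x -125 to 100, y -135 to 125 mm, 16 mm high; round aluminium table, 150 mm across, top 68 mm up, at (30, 0) mm. Axes in this frame: lever pivot (-72, 55), red button (-72, -18), thumbscrew (-72, -95) mm; housing round them 38 mm high.
- brake_lever (a joint): Angle of the brake lever about its upright pivot, rad: 0 = released, at its stop; grows anticlockwise from above as the handle is pulled to the front. A spring pulls it back (2 N at the handle at 0, 5 N at the end; 7 N to pass a tooth). A ratchet holds it in three notches when let go: 0.20, 0.38 and 0.56 (the last; end stop 0.62), until the red button is pressed and the spring takes it back to 0.
- lever_pivot (a point): The brake lever's pivot axis (upright), in the level of the lever's flat arm's top, 54 mm above the bench.
- lever_handle: Upright black round revolving handle on the end of the lever, 21 mm in diameter, standing from 59 to 107 mm above the bench, 120 mm from the pivot; the flat steel lever below it is 18 mm wide, its top 54 mm above the bench. Origin: on the handle's axis at the lever's top; z up.
- lever_grip (a point): Point on the handle's axis at the height to grip it, 84 mm above the bench.
- release_button (a joint): How far the red button is pressed down, in m: 0 = up, 0.0075 = fully down. It is linked to the pawl, so it also bobs as the lever clicks over the teeth; the pawl is free of the teeth from about 0.004. Spring: 2 N at the start to 4 N fully down, plus up to 2 N of friction while the pawl is loaded.
- button_top (a point): Centre of the top of the red release button (19 mm in diameter, 69.5 mm above the bench), which stands on the dark pawl guide between lever and thumbscrew and is pressed straight down.
- thumbscrew (a joint): Angle of the thumbscrew in rad: 0 = seated (a hard stop: it turns no further), growing as it is unscrewed, anticlockwise from above; it starts somewhere between 2.0 and 2.8. A quarter turn is 1.57. It turns against a drag of about 0.07 N m and stays where it is left.
- adjuster: The adjuster: threaded spindle with the thumbscrew on it. It stands in the housing over a brass lock nut (27 mm across its corners, top 55 mm above the bench) and rises 2 mm a turn as it is unscrewed. Origin: on its upright axis, 45 mm above the bench when seated.
- knob_grip (a point): Centre of the thumbscrew's black fluted head: 37 mm in diameter, 24 mm high, standing from 67 to 91 mm above the bench when seated; upright axis. A white line on top and down its side marks its angle; the line points straight to the front (-x of the turntable) when seated.
- cleaner_bottle: Loose white squeeze bottle with a red spout, 47 mm in diameter, 134 mm high; leave alone. Origin: centre of its foot.
- panel_controller: Loose black panel controller, 87 x 48 x 48 mm; leave alone. Origin: centre of its underside.
- blue_screwdriver: Loose screwdriver with a blue handle, 157 mm long, 17 mm high; leave alone. Origin: centre, on the bench.

How it is judged:
By the outcome, as a careful person would: the job done as asked, in the order asked, and still so for the second after the job is handed in, while the arm keeps its last pose, push and grip.
It also fails if it takes over 56 s, if anything falls off the work surface, if the arm or the gripper's body presses on something with over 40 N, if the wrist force passes 120 N, or if a joint passes its speed limit or range.

### The arm

A 6-joint arm with a two-finger parallel gripper is mounted at the origin on a cart in front of the work surface, level with it; the furniture and walls round the work are solid. World frame = base frame: x ahead of the robot, y to its left, z up, the work surface at z = 0. Lengths are in m, angles in rad, forces in N, time in s.
With the tool pointing down it reaches from about 0.35 to 0.775 m from the base axis. Payload 5.5 kg.
Tool frame: the origin (TCP) lies at the very end of the fingers, on their centre line; the grasp point (between the pads) lies 19 mm behind it; z points along the fingers, y is the line along which they close (so a half turn about z gives the same grasp; the last joint's range is limited). The gripper opens to 85 mm and grips with 20 to 120 N. Pads are 22 mm wide; open, the fingers measure 114 mm over their backs; the gripper's body (76 mm by 85 mm) begins 54 mm behind the grasp point. The pads swing forward as they close: fully open they stand 13 mm farther back than shut.
Start: joints at [-1.351, 0.313, 0.046, 1.304, 0, 1.431], TCP at [0.202, -0.538, 0.231] pointing down, gripper open.
Joint ranges: [-2.76, 2.76], [-0.86, 1.69], [-1.03, 1.26], [-2.2, 2.34], [-1.47, 1.5], [-3.14, 3.14]. Speed limits (rad/s): [2.57, 2.57, 3.14, 3.14, 3.14, 3.14].

### API

Orientations are given as a unit quaternion [w, x, y, z].
In Python, from workcell import get_state, read_camera, calibration, hand_in gives the robot as it stands.
- The arm moves only by the tool drive_tool, never from a script. Its argument "deltas" is a list that holds one entry, the list of rows, each a list of 7 numbers: the closure in counts, from 0 (fully open) to 255 (shut), then the shift along the tool's x, y, z in m, then the turn, a rotation vector about the tool's x, y, z in degrees. A call has 1 to 12 rows; each row is the pose to reach, as a shift and turn from the pose commanded when the call began, along the tool's axes at that moment; what a row does not reach only later rows make up. A row lasts 1/8 s, in which the tool goes at most 62.5 mm and 10.7 degrees, less where a joint would pass 70% of its speed; a pose out of reach is approached as far as the arm can. A call with a gripper value outside its range is refused whole. The fingers move at their own pace and stop on an object; "newtons" is the grip in N (left out, the last holds). Time passes only in rows, so rows that repeat a pose let the fingers close. It gives the time, the measured TCP pose, the force, the opening and the grip force at its end, in the units of the state.
- get_state(): the state, without advancing time (a new reading comes with each control period).
- read_camera(name): name is "scene" or "top"; returns (picture, depth): 384x512x3 uint8, red, green, blue; 384x512 float32, m along the optical axis (not along the pixel's ray), 0 where there is no reading.
- calibration(name): a dict with "mtx" (3x3 intrinsics, pixels), "world_from_camera" (4x4, takes a point from camera to world coordinates). Camera axes: x right, y up, looking along -z (the intrinsics and any distortion apply to the point x, -y, -z); pixel columns grow to the right and rows downward; lengths in m; the calibration is good to about 2 mm. A picture is of the moment at which its call begins. calibration takes no time and is no camera call.
- hand_in(): hands the job in; it is judged then, once.
The state is a dict: "clock": time; "joint_pos": joint angles; "qvel": joint speeds; "tau": joint torques, N m; "tcp_pos": TCP position; "orientation": TCP orientation; "wrist_force": force on the tool from outside, world axes, zero at the start; "ft_torque": the same for the moment, N m; "finger_gap": finger opening in m; "grip_force": force on a finger pad.
Only numpy, scipy, OpenCV 4.12 (cv2) and the standard library are available. Lean on these libraries where they do the work, as an engineer would, in place of code of your own. Each camera call takes 0.05 s, during which the arm holds its last target. There are 200 camera calls.

## Working session

There is one attempt and no reset: what is moved stays moved. The work goes in short steps, Python scripts to look and compute and a tool call to move; the robot and the scene stay as the last step left them, time stands still between calls to the robot, and variables do not carry over. Pictures are saved under pics/ and viewed, at most 10 in all, crops included, and the job is handed in when it is done.

Besides the shell and the picture viewer there is one more tool, called after "Request:" as name(argument=value, ...) on one line, values as JSON. drive_tool: Moves the arm, as the interface text tells. Its arguments: {"type":"object","properties":{"deltas":{"type":"array","items":{"type":"array","items":{"type":"array","items":{"type":"number"}}}},"newtons":{"type":"number"}},"required":["deltas"]}

```bash
ls; mkdir -p pics; python3 - <<'E'
from workcell import *
import cv2,numpy as np
s=get_state();print({k:np.round(v,3) for k,v in s.items()})
ims=[]
for n in("scene","top"):
    p,d=read_camera(n);np.savez(f"pics/{n}0.npz",p=p,d=d);cv2.imwrite(f"pics/{n}0.png",cv2.resize(p[:,:,::-1],(800,600)))
    c=calibration(n);print(n,np.round(c["mtx"],1),np.round(c["world_from_camera"],3),c.keys())
E
```

```text
pics
{'clock': np.float64(0.0), 'joint_pos': array([-1.351,  0.314,  0.045,  1.304,  0.   ,  1.431]), 'qvel': array([0.002, 0.002, 0.001, 0.   , 0.002, 0.   ]), 'tau': array([-2.0000e-03, -4.8063e+01,  2.9853e+01,  1.9000e-02, -0.0000e+00,
       -0.0000e+00]), 'tcp_pos': array([ 0.202, -0.538,  0.23 ]), 'orientation': array([-0.001,  0.984,  0.179, -0.   ]), 'wrist_force': array([-0.543, -0.846, -0.75 ]), 'ft_torque': array([-0.059, -0.004,  0.045]), 'grip_force': np.float64(0.0), 'finger_gap': np.float64(0.085)}
scene [[471.3   0.  257.3]
 [  0.  471.3 188.2]
 [  0.    0.    1. ]] [[-0.401  0.659 -0.636 -0.309]
 [-0.916 -0.279  0.288  0.366]
 [ 0.012  0.698  0.716  1.054]
 [ 0.     0.     0.     1.   ]] dict_keys(['mtx', 'world_from_camera'])
top [[448.7   0.  250.6]
 [  0.  448.7 190.5]
 [  0.    0.    1. ]] [[-0.023  0.993 -0.118  0.352]
 [-0.999 -0.026 -0.019 -0.051]
 [-0.022  0.117  0.993  1.491]
 [ 0.     0.     0.     1.   ]] dict_keys(['mtx', 'world_from_camera'])
```

View pics/scene0.png

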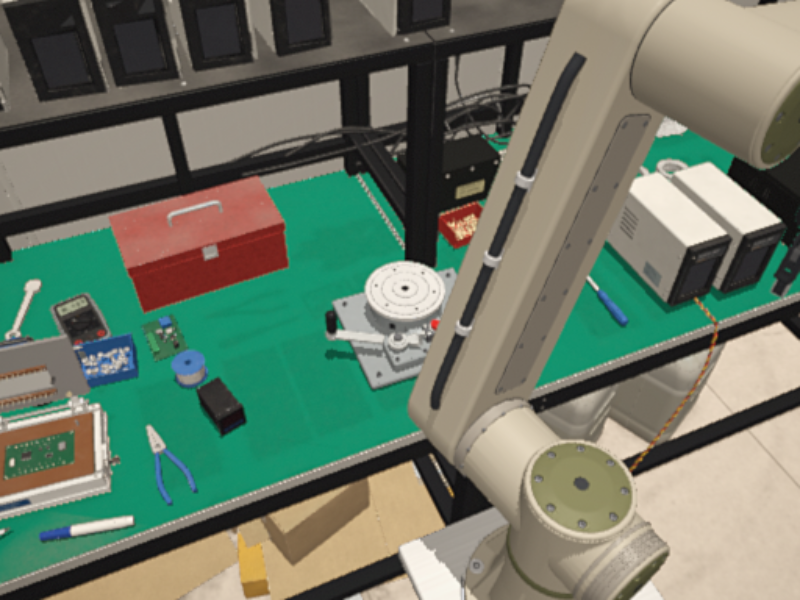

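View pics/top0.png

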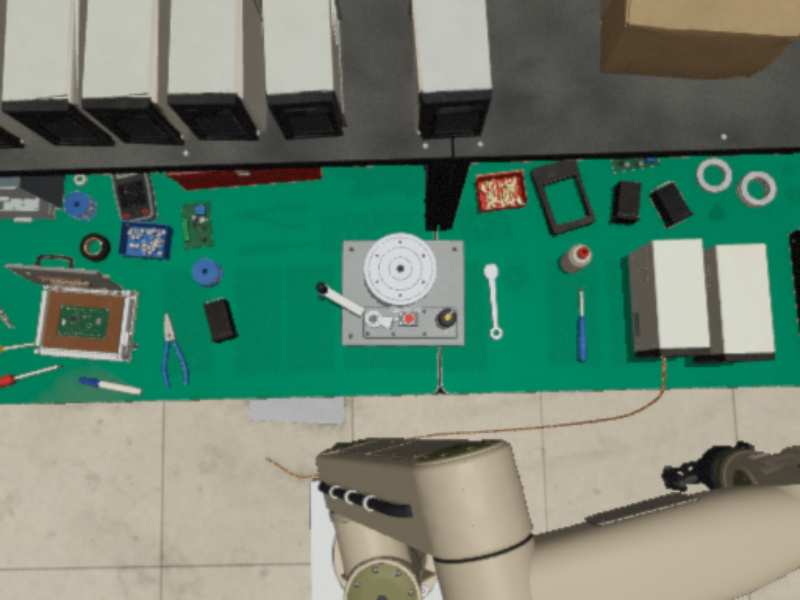

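The top view shows the turntable bed at about (342–464, 240–346), in 800x600 pixels. The handle is near (322,288), the pivot (375,318), the button (408,318) and the knob (447,317). Next I'll measure these points and view a close crop.

```bash
cat > h.py <<'E'
from workcell import *
import cv2,numpy as np
def ray(n,u,v,z):
    c=calibration(n);K=c["mtx"];T=c["world_from_camera"]
    d=T[:3,:3]@np.array([(u-K[0,2])/K[0,0],-(v-K[1,2])/K[1,1],-1]);o=T[:3,3]
    return o+d*(z-o[2])/d[2]
def cen(m):
    n,l,s,c=cv2.connectedComponentsWithStats(m.astype(np.uint8))
    i=1+np.argmax(s[1:,4]);return c[i],s[i]
def save(p,box,f,name):
    x,y,w,h=box;cv2.imwrite(name,cv2.resize(p[y:y+h,x:x+w,::-1],None,fx=f,fy=f,interpolation=cv2.INTER_CUBIC))
E
python3 - <<'E'
from h import *
p=np.load("pics/top0.npz")["p"].astype(int)
r,g,b=p[...,0],p[...,1],p[...,2]
R=np.zeros(r.shape,bool);R[150:225,195:305]=1
red,s=cen(R&(r>150)&(g<90)&(b<90));print("button",red,s,ray("top",*red,.0695))
# bed: non-green quad
ng=~((g>r+30)&(g>b+5));m=(R&ng).astype(np.uint8);m[:, :218]=0;m[:153]=0
m=cv2.morphologyEx(m,cv2.MORPH_OPEN,np.ones((9,9)))
c=max(cv2.findContours(m,0,2)[0],key=cv2.contourArea);rc=cv2.minAreaRect(c);print(rc)
for q in cv2.boxPoints(rc):print(q,ray("top",*q,.016))
H=np.zeros(r.shape,bool);H[170:200,198:216]=1
k,s=cen(H&(r+g+b<110));print("handle",k,s,ray("top",*k,.095))
save(p.astype(np.uint8),(195,145,110,85),7,"pics/crop0.png")
E
```

```text
button [261.28571429 203.5       ] [260 202   4   4  14] [ 0.47781129 -0.05705803  0.0695    ]
((257.5, 186.5), (67.0, 77.0), 90.0)
[219. 153.] [0.65576452 0.07985921 0.016     ]
[296. 153.] [ 0.64865136 -0.17739366  0.016     ]
[296. 220.] [ 0.425439   -0.16958334  0.016     ]
[219. 220.] [0.43157935 0.083198   0.016     ]
handle [205.47619048 184.33333333] [203 181   6   7  21] [0.54043757 0.1169192  0.095     ]
```

View pics/crop0.png

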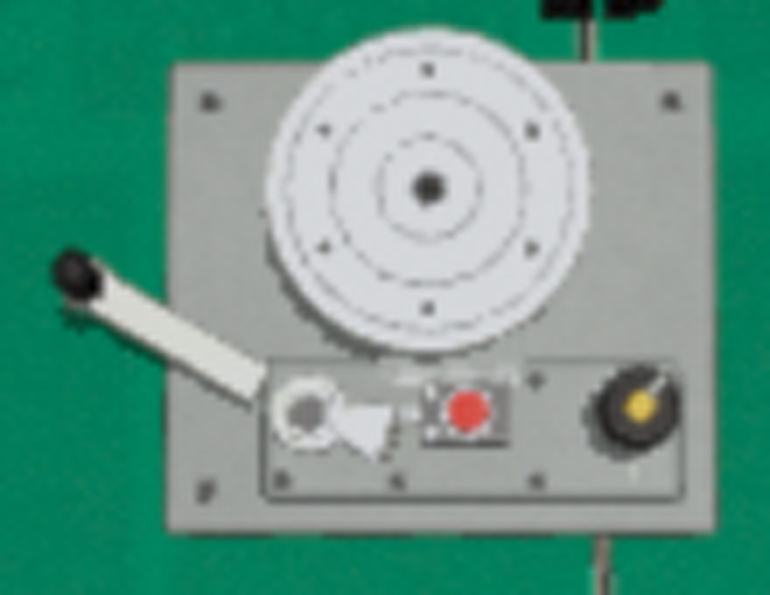

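The crop shows the handle at (75,275), pivot (307,412), button (468,412), knob (640,405) and disc centre (428,188). The knob's white line points to the back right, which puts it near 2.4 rad. Next I'll fit the turntable frame.

```bash
cat >> h.py <<'E'
from scipy.spatial.transform import Rotation as Rn
def shift(target,yaw_deg=None):
    """tool-frame shift (mm-rounded) and z turn from current pose to target world TCP"""
    s=get_state();w,x,y,z=s["orientation"];R=Rn.from_quat([x,y,z,w]).as_matrix()
    d=R.T@(np.array(target)-s["tcp_pos"]);yaw=np.degrees(np.arctan2(R[1,0],R[0,0]))
    print("tcp",s["tcp_pos"].round(4),"yaw",yaw.round(1),"zaxis",R[:,2].round(3),"shift",d.round(4),"q6",s["joint_pos"][5].round(3))
    if yaw_deg is not None: print("turn z",round(yaw-yaw_deg,1))
E
python3 - <<'E'
from h import *
P=lambda a,b,z:ray("top",a/7+195-.5+.07,b/7+145-.5+.07,z)[:2]
obs=[((-72,55),P(307,412,.060)),((-72,-18),P(468,412,.0695)),((-72,-95),P(640,406,.095)),((30,0),P(428,188,.068))]
A=np.array([o[0] for o in obs])/1e3;B=np.array([o[1] for o in obs])
a=A-A.mean(0);b=B-B.mean(0)
th=np.arctan2((a[:,0]*b[:,1]-a[:,1]*b[:,0]).sum(),(a*b).sum())
R=np.array([[np.cos(th),-np.sin(th)],[np.sin(th),np.cos(th)]]);t=B.mean(0)-R@A.mean(0)
W=A@R.T+t;print(np.degrees(th),t,"\n",W.round(4),"\nres mm",((B-W)*1e3).round(1))
h=P(75,272,.100);v=h-W[0];print("handle",h,np.hypot(*v),np.degrees(np.arctan2(v[1],v[0])))
for q in(0,.2,.38,.56,.6):
    f=np.arctan2(v[1],v[0])+q;print(q,(W[0]+.12*np.array([np.cos(f),np.sin(f)])).round(4))
shift([h[0],h[1],.15],75-15)
E
```

```text
-1.591053326067438 [ 0.55111808 -0.04113508] 
 [[ 0.4807  0.0158]
 [ 0.4786 -0.0571]
 [ 0.4765 -0.1341]
 [ 0.5811 -0.042 ]] 
res mm [[ 0.1  0.2]
 [-0.6 -0.4]
 [ 0.   0.1]
 [ 0.5  0.1]]
handle [0.54264329 0.11688645] 0.11853326681727964 58.47909220885723
0 [0.5434 0.1181]
0.2 [0.5218 0.1286]
0.38 [0.501  0.1341]
0.56 [0.4795 0.1358]
0.6 [0.4747 0.1357]
tcp [ 0.2023 -0.5378  0.2305] yaw 20.6 zaxis [-0.     0.002 -1.   ] shift [ 0.549  -0.4928  0.0814] q6 1.431
turn z -39.4
```

Request:
drive_tool(deltas=[[[0,0.55,-0.493,0,0,0,-54],[0,0.55,-0.493,0,0,0,-54],[0,0.55,-0.493,0,0,0,-54],[0,0.55,-0.493,0,0,0,-54],[0,0.55,-0.493,0,0,0,-54],[0,0.55,-0.493,0,0,0,-54],[0,0.55,-0.493,0,0,0,-54],[0,0.55,-0.493,0,0,0,-54],[0,0.55,-0.493,0,0,0,-54],[0,0.55,-0.493,0,0,0,-54],[0,0.55,-0.493,0,0,0,-54],[0,0.55,-0.493,0,0,0,-54]]], newtons=60)

```text
clock: 1.6
tcp_pos: [0.5441, 0.1193, 0.2308]
orientation: [-0.0, 0.795, 0.607, -0.0]
wrist_force: [1.2, -0.8, -0.5]
finger_gap: 0.0853
grip_force: 0.0
```

Request:
drive_tool(deltas=[[[0,0,0,0,0,0,0],[0,0,0,0,0,0,0],[0,0,0,0,0,0,0]]])

```text
clock: 1.98
tcp_pos: [0.5431, 0.1157, 0.2312]
orientation: [-0.0, 0.796, 0.605, -0.0]
wrist_force: [-0.1, 0.1, 0.2]
finger_gap: 0.0853
grip_force: 0.0
```

```bash
python3 -c "
from h import *
shift([.543,.1178,.12],75)"
```

```text
tcp [0.5431 0.1157 0.2312] yaw 74.5 zaxis [-0.001 -0.    -1.   ] shift [ 0.0021 -0.0006  0.1112] q6 1.906
turn z -0.5
```

Request:
drive_tool(deltas=[[[0,0.002,0,0.06,0,0,0],[0,0.002,0,0.115,0,0,0],[0,0.002,0,0.15,0,0,0],[0,0.002,0,0.165,0,0,0],[0,0.002,0,0.165,0,0,0],[120,0.002,0,0.165,0,0,0],[255,0.002,0,0.165,0,0,0],[255,0.002,0,0.165,0,0,0],[255,0.002,0,0.165,0,0,0],[255,0.002,0,0.165,0,0,0],[255,0.002,0,0.165,0,0,0]]], newtons=40)

```text
clock: 3.35
tcp_pos: [0.543, 0.1193, 0.0672]
orientation: [-0.001, 0.795, 0.606, -0.0]
wrist_force: [-5.4, 1.3, 7.8]
finger_gap: 0.0198
grip_force: 38.9
```

```bash
python3 - <<'E'
from h import *
p,d=read_camera("scene");save(p,(190,130,130,130),4.5,"pics/s1.png")
s=get_state();print(s["tcp_pos"].round(4),s["finger_gap"],s["grip_force"],s["wrist_force"].round(1))
R=Rn.from_quat(np.roll(s["orientation"],-1)).as_matrix()
W=np.array([.4807,.0158]);f0=np.radians(58.7)
for q in(.1,.2,.3,.4,.5,.56,.595):
    c=lambda q:.12*np.array([np.cos(f0+q),np.sin(f0+q),0])
    print(q,(R.T@(c(q)-c(0))).round(4))
E
```

```text
[0.5431 0.1192 0.0672] 0.019882101382846167 38.91612253384665 [-4.9  0.7  8. ]
0.1 [ 0.0027 -0.0117  0.    ]
0.2 [ 0.0043 -0.0236  0.    ]
0.3 [ 0.0046 -0.0356  0.0001]
0.4 [ 0.0037 -0.0475  0.0001]
0.5 [ 0.0017 -0.0594  0.0001]
0.56 [-0.0001 -0.0663  0.0001]
0.595 [-0.0013 -0.0703  0.0001]
```

View pics/s1.png

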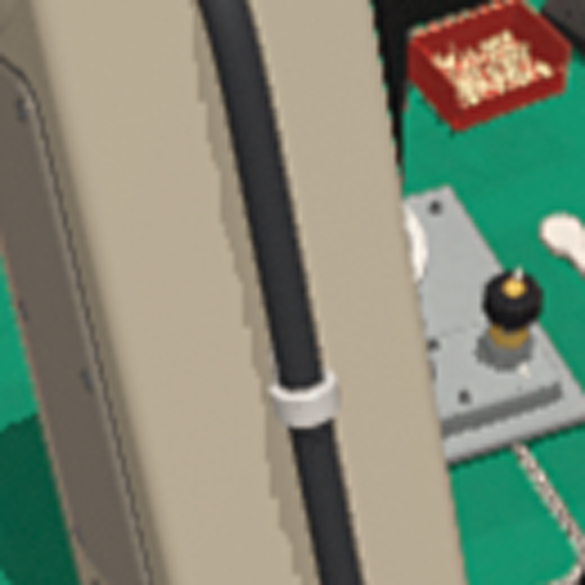

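The arm hides the lever in the scene view, but a gap of 20 mm at 39 N says the handle is gripped. I'll pull it round the arc.

Request:
drive_tool(deltas=[[[255,0.0027,-0.012,0,0,0,0],[255,0.0043,-0.024,0,0,0,0],[255,0.0046,-0.036,0,0,0,0],[255,0.0037,-0.0475,0,0,0,0],[255,0.0017,-0.0595,0,0,0,0],[255,0,-0.0663,0,0,0,0],[255,-0.0015,-0.071,0,0,0,0],[255,-0.0015,-0.071,0,0,0,0],[255,-0.0015,-0.071,0,0,0,0]]])

```text
clock: 4.53
tcp_pos: [0.4773, 0.1369, 0.0673]
orientation: [0.001, 0.795, 0.606, 0.002]
wrist_force: [4.9, 1.9, 2.8]
finger_gap: 0.0198
grip_force: 40.9
```

```bash
python3 - <<'E'
from h import *
s=get_state();t=s["tcp_pos"];print(t.round(4),s["finger_gap"],s["grip_force"],s["wrist_force"].round(1))
v=t[:2]-[.4807,.0158];print(np.hypot(*v),np.radians(np.degrees(np.arctan2(v[1],v[0]))-58.7))
E
```

```text
[0.4773 0.1369 0.0673] 0.019842145345874963 40.94363967888057 [4.9 1.9 2.8]
0.12114043835783499 0.5746040735863414
```

Request:
drive_tool(deltas=[[[255,-0.001,-0.003,0,0,0,0],[255,-0.001,-0.005,0,0,0,0],[255,-0.001,-0.005,0,0,0,0]]])

```text
clock: 4.9
tcp_pos: [0.4723, 0.1367, 0.0673]
orientation: [0.001, 0.795, 0.606, 0.002]
wrist_force: [5.3, -1.3, 3.1]
finger_gap: 0.0197
grip_force: 41.0
```

```bash
python3 - <<'E'
from h import *
s=get_state();t=s["tcp_pos"];print(t.round(4),s["finger_gap"],s["grip_force"],s["wrist_force"].round(1))
v=t[:2]-[.4807,.0158];print(np.hypot(*v),np.radians(np.degrees(np.arctan2(v[1],v[0]))-58.7))
E
```

```text
[0.4723 0.1367 0.0673] 0.019739571153982494 40.967322749784216 [ 5.3 -1.3  3.1]
0.12120763326026991 0.6155617327509305
```

Request:
drive_tool(deltas=[[[200,0,0,0,0,0,0],[120,0,0,0,0,0,0],[0,0,0,0,0,0,0],[0,0,0,0,0,0,0],[0,0,0,0,0,0,0],[0,0,0,0,0,0,0],[0,0,0,-0.04,0,0,0],[0,0,0,-0.08,0,0,0],[0,0,0,-0.1,0,0,0],[0,0,0,-0.1,0,0,0]]])

```text
clock: 6.15
tcp_pos: [0.4714, 0.1367, 0.1678]
orientation: [0.001, 0.795, 0.606, 0.002]
wrist_force: [0.3, 0.3, -0.6]
finger_gap: 0.085
grip_force: 0.0
```

```bash
python3 - <<'E'
from h import *
shift([.4786,-.0571,.10],75)
p,d=read_camera("top");save(p,(195,145,110,85),6,"pics/t2.png")
E
```

```text
tcp [0.4714 0.1367 0.1678] yaw 74.6 zaxis [ 0.004  0.    -1.   ] shift [-0.185   0.0581  0.0677] q6 1.958
turn z -0.4
```

View pics/t2.png

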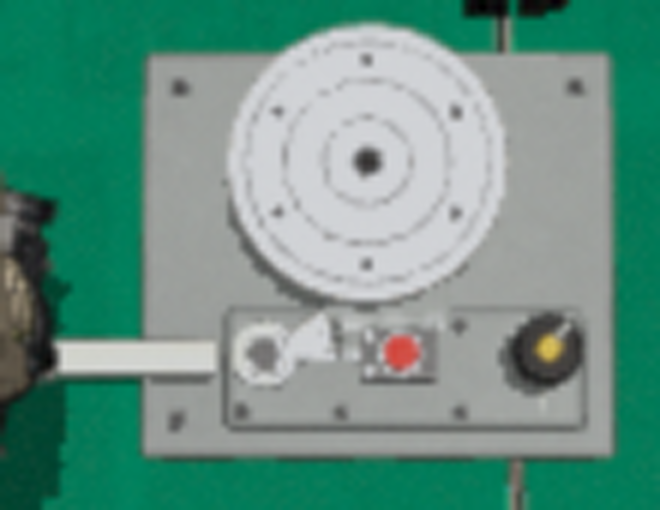

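The lever arm now lies sideways, from (263,353) to (60,356), about 31° from its start. So it is held in the last notch. On to the button.

Request:
drive_tool(deltas=[[[255,-0.06,0.019,0,0,0,0],[255,-0.12,0.038,0,0,0,0],[255,-0.17,0.053,0,0,0,0],[255,-0.185,0.058,0,0,0,0],[255,-0.185,0.058,0.05,0,0,0],[255,-0.185,0.058,0.08,0,0,0],[255,-0.185,0.058,0.08,0,0,0],[255,-0.185,0.058,0.08,0,0,0]]])

```text
clock: 7.2
tcp_pos: [0.4773, -0.0568, 0.0867]
orientation: [-0.0, 0.795, 0.606, 0.0]
wrist_force: [-0.3, -0.6, 0.6]
finger_gap: 0.0
grip_force: 0.0
```

```bash
python3 - <<'E'
from h import *
shift([.4786,-.0571,.0635],75)
p,d=read_camera("scene");save(p,(190,130,130,130),4.5,"pics/s3.png")
E
```

```text
tcp [ 0.4773 -0.0568  0.0867] yaw 74.7 zaxis [ 0.  0. -1.] shift [0.     0.0013 0.0232] q6 1.553
turn z -0.3
```

View pics/s3.png

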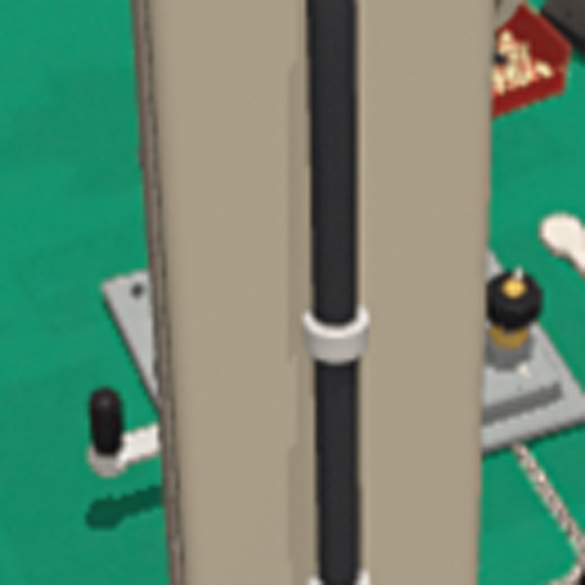

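The handle is at (105,425), still in its notch. I'll press the button now.

Request:
drive_tool(deltas=[[[255,0,0.001,0.015,0,0,0],[255,0,0.001,0.02,0,0,0],[255,0,0.001,0.0235,0,0,0],[255,0,0.001,0.0235,0,0,0],[255,0,0.001,0.0235,0,0,0],[255,0,0.001,0.0235,0,0,0]]])

```text
clock: 8.0
tcp_pos: [0.4785, -0.0577, 0.0631]
orientation: [0.0, 0.795, 0.606, 0.0]
wrist_force: [2.6, -0.2, 3.1]
finger_gap: -0.0001
grip_force: 1.7
```

```bash
python3 - <<'E'
from h import *
s=get_state();print(s["tcp_pos"].round(4),s["wrist_force"].round(1))
p,d=read_camera("top");save(p,(195,145,110,85),6,"pics/t4.png")
E
```

```text
[ 0.4785 -0.0577  0.0631] [ 2.6 -0.2  3.1]
```

View pics/t4.png

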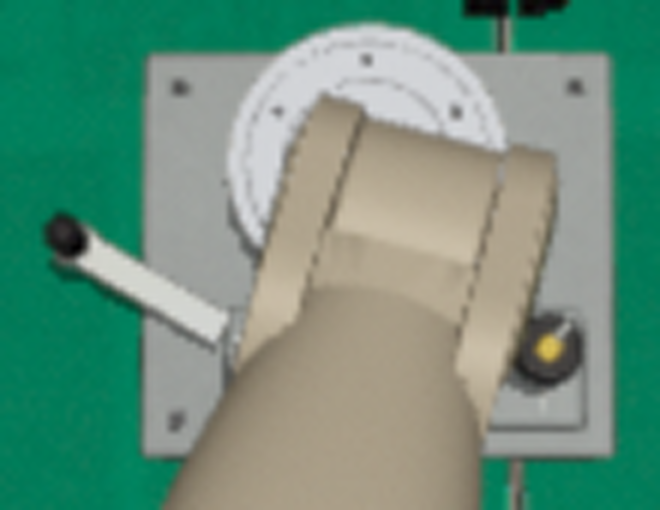

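The lever is back against its stop, with the handle at (65,235) as at the start. Now to the thumbscrew.

Request:
drive_tool(deltas=[[[255,0,0,-0.03,0,0,0],[150,0,0,-0.07,0,0,0],[0,-0.02,0.005,-0.1,0,0,-10],[0,-0.074,0.018,-0.1,0,0,-20],[0,-0.074,0.018,-0.1,0,0,-30],[0,-0.074,0.018,-0.1,0,0,-40],[0,-0.074,0.018,-0.1,0,0,-50],[0,-0.074,0.018,-0.1,0,0,-60],[0,-0.074,0.018,-0.1,0,0,-70],[0,-0.074,0.018,-0.1,0,0,-80],[0,-0.074,0.018,-0.1,0,0,-90],[0,-0.074,0.018,-0.1,0,0,-90]]])

```text
clock: 9.55
tcp_pos: [0.4744, -0.1331, 0.1618]
orientation: [-0.002, 0.135, 0.991, 0.0]
wrist_force: [-0.6, 0.0, -0.6]
finger_gap: 0.0852
grip_force: 0.0
```

Request:
drive_tool(deltas=[[[0,0,0,0,0,0,0]]])

```text
clock: 9.68
tcp_pos: [0.475, -0.1334, 0.1623]
orientation: [-0.001, 0.135, 0.991, 0.0]
wrist_force: [-0.2, -0.6, 0.4]
finger_gap: 0.0854
grip_force: 0.0
```

```bash
python3 - <<'E'
from h import *
shift([.4765,-.1341,.067],164)
s=get_state();print(s["joint_pos"].round(3),s["ft_torque"].round(3))
E
```

```text
tcp [ 0.475  -0.1334  0.1623] yaw 164.4 zaxis [-0.002  0.001 -1.   ] shift [-0.0018 -0.0003  0.0952] q6 -0.165
turn z 0.4
[-0.436  0.191 -0.287  1.094 -0.    -0.165] [ 0.039  0.002 -0.002]
```

Request:
drive_tool(deltas=[[[0,-0.002,0,0.05,0,0,0],[0,-0.002,0,0.085,0,0,0],[0,-0.002,0,0.099,0,0,0],[0,-0.002,0,0.099,0,0,0],[100,-0.002,0,0.099,0,0,0],[200,-0.002,0,0.099,0,0,0],[255,-0.002,0,0.099,0,0,0],[255,-0.002,0,0.099,0,0,0],[255,-0.002,0,0.099,0,0,0]]], newtons=40)

```text
clock: 10.8
tcp_pos: [0.4786, -0.1341, 0.0651]
orientation: [0.001, 0.134, 0.991, 0.0]
wrist_force: [-0.1, 2.3, 4.6]
finger_gap: 0.0355
grip_force: 39.3
```

```bash
python3 - <<'E'
from h import *
shift([.4765,-.1341,.063],164)
s=get_state();print(s["wrist_force"].round(1),s["ft_torque"].round(3),s["finger_gap"],s["grip_force"])
E
```

```text
tcp [ 0.4786 -0.1341  0.0651] yaw 164.6 zaxis [ 0.002 -0.    -1.   ] shift [ 0.002  -0.0006  0.0021] q6 -0.167
turn z 0.6
[-0.1  2.3  4.6] [ 0.372  0.068 -0.021] 0.035544066104179914 39.347185492515564
```

Request:
drive_tool(deltas=[[[255,0,0,0,0,0,10],[255,0,0,0,0,0,20],[255,0,0,0,0,0,30],[255,0,0,0,0,0,40],[255,0,0,0,0,0,50],[255,0,0,0,0,0,60],[255,0,0,0,0,0,70],[255,0,0,0,0,0,80],[255,0,0,0,0,0,90],[255,0,0,0,0,0,100],[255,0,0,0,0,0,110],[255,0,0,0,0,0,110]]])

```text
clock: 12.3
tcp_pos: [0.4751, -0.1351, 0.0644]
orientation: [0.0, 0.889, 0.458, -0.003]
wrist_force: [-9.7, -2.5, 8.2]
finger_gap: 0.036
grip_force: 39.7
```

```bash
python3 - <<'E'
from h import *
shift([.4765,-.1341,.063],54.6)
s=get_state();print(s["wrist_force"].round(1),s["ft_torque"].round(3),s["finger_gap"],s["grip_force"],s["tau"].round(2))
p,d=read_camera("top");save(p,(255,185,50,40),12,"pics/t5.png")
E
```

```text
tcp [ 0.4751 -0.1351  0.0644] yaw 54.5 zaxis [-0.005 -0.003 -1.   ] shift [0.0017 0.0006 0.0014] q6 1.754
turn z -0.1
[-9.7 -2.5  8.2] [-0.732  1.895 -0.079] 0.036028057712440366 39.746273159980774 [  3.24 -38.48  26.76  -2.94   2.16   0.37]
```

View pics/t5.png

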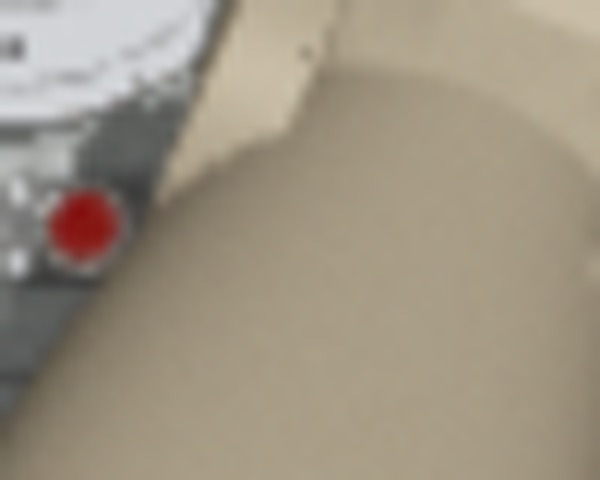

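The arm hides the knob, so I'll go by torque. Drag reads about 0.08 N m. I'll step in small moves.

Request:
drive_tool(deltas=[[[255,0,0,0,0,0,6],[255,0,0,0,0,0,12],[255,0,0,0,0,0,16],[255,0,0,0,0,0,16]]])

```text
clock: 12.85
tcp_pos: [0.4746, -0.1347, 0.0643]
orientation: [0.0, 0.944, 0.33, -0.003]
wrist_force: [-9.4, -3.8, 9.2]
finger_gap: 0.0359
grip_force: 39.8
```

```bash
cat > st.py <<'E'
from h import *
shift([.4765,-.1341,.063])
s=get_state();print(s["wrist_force"].round(1),s["ft_torque"].round(3),s["finger_gap"],s["grip_force"],s["tau"].round(2))
E
python3 st.py
```

```text
tcp [ 0.4746 -0.1347  0.0643] yaw 38.5 zaxis [-0.006 -0.002 -1.   ] shift [0.0019 0.0007 0.0013] q6 2.033
[-9.4 -3.8  9.2] [-0.524  2.049 -0.036] 0.035873122740638766 39.82020020484924 [  2.82 -38.24  27.28  -3.47   1.96   0.1 ]
```

Request:
drive_tool(deltas=[[[255,0,0,0,0,0,4],[255,0,0,0,0,0,8],[255,0,0,0,0,0,8]]])

```text
clock: 13.22
tcp_pos: [0.4744, -0.1344, 0.0642]
orientation: [-0.0, 0.965, 0.263, -0.003]
wrist_force: [-10.4, -1.7, 10.0]
finger_gap: 0.0354
grip_force: 39.9
```

```bash
python3 st.py
```

```text
tcp [ 0.4744 -0.1344  0.0642] yaw 30.5 zaxis [-0.006 -0.002 -1.   ] shift [0.002  0.0008 0.0012] q6 2.172
[-10.4  -1.7  10. ] [-0.379  2.13  -0.073] 0.03541641687868575 39.851531982421875 [  2.51 -38.14  27.52  -3.7    1.8    0.1 ]
```

Request:
drive_tool(deltas=[[[255,0,0,0,0,0,2],[255,0,0,0,0,0,4],[255,0,0,0,0,0,4]]])

```text
clock: 13.6
tcp_pos: [0.4743, -0.1343, 0.0642]
orientation: [-0.0, 0.973, 0.23, -0.003]
wrist_force: [-10.1, -2.0, 9.9]
finger_gap: 0.0357
grip_force: 39.9
```

```bash
python3 st.py
```

```text
tcp [ 0.4743 -0.1343  0.0642] yaw 26.5 zaxis [-0.006 -0.001 -1.   ] shift [0.002  0.0008 0.0012] q6 2.242
[-10.1  -2.    9.9] [-0.26   2.158 -0.015] 0.03566483473035851 39.864699840545654 [  2.31 -38.1   27.63  -3.8    1.71   0.04]
```

Request:
drive_tool(deltas=[[[255,0,0,0,0,0,2],[255,0,0,0,0,0,4],[255,0,0,0,0,0,4]]])

```text
clock: 13.98
tcp_pos: [0.4743, -0.1342, 0.0642]
orientation: [-0.0, 0.981, 0.196, -0.003]
wrist_force: [-9.6, -1.9, 10.0]
finger_gap: 0.0359
grip_force: 39.9
```

```bash
python3 st.py
```

```text
tcp [ 0.4743 -0.1342  0.0642] yaw 22.6 zaxis [-0.006 -0.001 -1.   ] shift [0.0021 0.0008 0.0012] q6 2.311
[-9.6 -1.9 10. ] [-0.203  2.147  0.06 ] 0.03585032890731744 39.878684878349304 [  2.04 -38.07  27.73  -3.9    1.63   0.15]
```

Request:
drive_tool(deltas=[[[255,0,0,0,0,0,2],[255,0,0,0,0,0,4],[255,0,0,0,0,0,4]]])

```text
clock: 14.35
tcp_pos: [0.4746, -0.1339, 0.0642]
orientation: [-0.0, 0.987, 0.162, -0.003]
wrist_force: [-9.8, -1.4, 8.4]
finger_gap: 0.0361
grip_force: 39.8
```

```bash
python3 st.py
```

```text
tcp [ 0.4746 -0.1339  0.0642] yaw 18.7 zaxis [-0.006 -0.001 -1.   ] shift [0.0017 0.0008 0.0012] q6 2.379
[-9.8 -1.4  8.4] [-0.157  1.941  0.944] 0.03609074918770825 39.83889698982239 [  0.86 -38.46  27.6   -3.54   1.4    0.98]
```

Torque jumped to 0.94 N m at yaw 18.7°, so it is seated. I'll back off in 1° steps to find the zero-torque angle.

Request:
drive_tool(deltas=[[[255,0,0,0,0,0,-1],[255,0,0,0,0,0,-1]]])

```text
clock: 14.6
tcp_pos: [0.4746, -0.1339, 0.0642]
orientation: [-0.0, 0.985, 0.171, -0.003]
wrist_force: [-11.1, -0.8, 8.5]
finger_gap: 0.0358
grip_force: 39.8
```

```bash
python3 st.py
```

```text
tcp [ 0.4746 -0.1339  0.0642] yaw 19.7 zaxis [-0.006 -0.001 -1.   ] shift [0.0017 0.0008 0.0011] q6 2.362
[-11.1  -0.8   8.5] [-0.149  1.915  0.627] 0.035848824494914985 39.836034178733826 [  1.13 -38.45  27.59  -3.53   1.38   0.57]
```

Request:
drive_tool(deltas=[[[255,0,0,0,0,0,-1],[255,0,0,0,0,0,-1]]])

```text
clock: 14.85
tcp_pos: [0.4746, -0.134, 0.0642]
orientation: [-0.0, 0.984, 0.179, -0.003]
wrist_force: [-10.2, -0.6, 8.6]
finger_gap: 0.036
grip_force: 39.8
```

```bash
python3 st.py
```

```text
tcp [ 0.4746 -0.134   0.0642] yaw 20.6 zaxis [-0.005 -0.001 -1.   ] shift [0.0017 0.0008 0.0012] q6 2.345
[-10.2  -0.6   8.6] [-0.138  1.875  0.29 ] 0.03595577883928867 39.83541011810303 [  1.39 -38.46  27.57  -3.52   1.34   0.27]
```

Request:
drive_tool(deltas=[[[255,0,0,0,0,0,-1],[255,0,0,0,0,0,-1]]])

```text
clock: 15.1
tcp_pos: [0.4746, -0.134, 0.0641]
orientation: [-0.0, 0.982, 0.187, -0.003]
wrist_force: [-11.1, -1.0, 8.2]
finger_gap: 0.0358
grip_force: 39.8
```

```bash
python3 st.py
```

```text
tcp [ 0.4746 -0.134   0.0641] yaw 21.6 zaxis [-0.005 -0.001 -1.   ] shift [0.0017 0.0008 0.0011] q6 2.329
[-11.1  -1.    8.2] [-0.087  1.837 -0.044] 0.03576333290998245 39.834487438201904 [  1.64 -38.47  27.56  -3.5    1.31  -0.04]
```

Torque falls off linearly, without slip, and crosses zero at yaw 21.5°. I'll back off 90° from there.

Request:
drive_tool(deltas=[[[255,0,0,0,0,0,-10],[255,0,0,0,0,0,-20],[255,0,0,0,0,0,-30],[255,0,0,0,0,0,-40],[255,0,0,0,0,0,-50],[255,0,0,0,0,0,-60],[255,0,0,0,0,0,-70],[255,0,0,0,0,0,-80],[255,0,0,0,0,0,-87],[255,0,0,0,0,0,-90],[255,0,0,0,0,0,-90],[255,0,0,0,0,0,-90]]])

```text
clock: 16.6
tcp_pos: [0.4771, -0.1351, 0.0647]
orientation: [0.0, 0.562, 0.827, -0.001]
wrist_force: [-3.8, -3.2, 5.4]
finger_gap: 0.0362
grip_force: 39.5
```

```bash
python3 - <<'E'
exec(open("st.py").read())
p,d=read_camera("scene");save(p,(190,130,150,130),5,"pics/s6.png")
p,d=read_camera("top");cv2.imwrite("pics/t6.png",p[100:250,130:400,::-1])
E
```

```text
tcp [ 0.4771 -0.1351  0.0647] yaw 111.6 zaxis [-0.001 -0.002 -1.   ] shift [ 0.0012 -0.0002  0.0017] q6 0.758
[-3.8 -3.2  5.4] [-0.525  0.917  0.102] 0.03617068116198328 39.54655587673187 [  1.76 -39.29  25.12  -1.22   1.2    0.08]
```

View pics/s6.png

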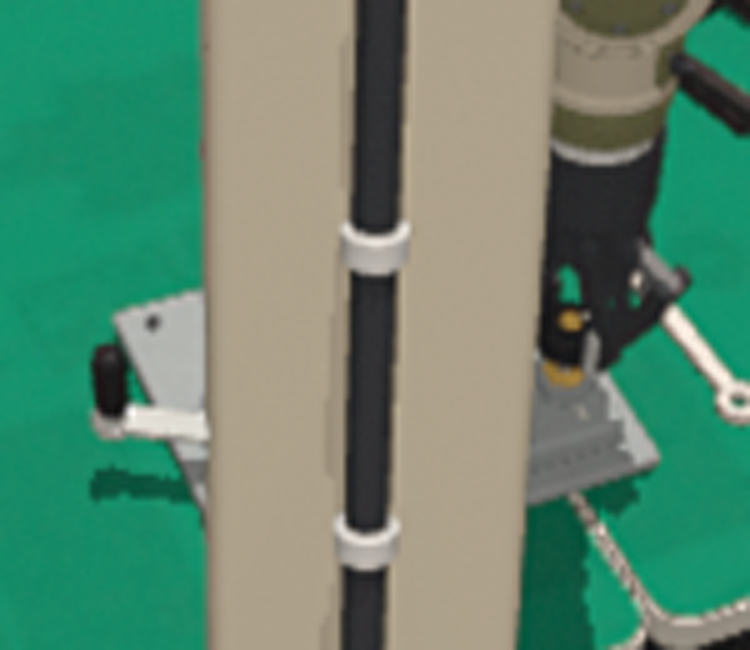

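The handle is at (107,385) in the crop, which is its released position, and the knob is still gripped at (565,345). The quarter turn is done, so I'm handing in.

```bash
python3 -c "
from workcell import *
print(hand_in())"
```

```text
the job is handed in; nothing more can be done
None
```

The job is handed in at about 17 s: the lever was pulled to its last notch and let go, then released with the red button and sprang right back. The thumbscrew was seated, backed off 90° and is still gripped there. I measured that angle from wrist torque and tool rotation, because the arm hid the knob's white line.

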